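Rebuild the two-deck instrument rack for the steriliser

TASK

Rebuild the two-deck instrument rack before it goes into the steriliser: take the wide deck from the sloping drain stand and lower it over all four posts until it lies flat on the rack's base, then take the narrow deck and lower it over the same posts until it rests flat on their shoulders. Set the decks down rather than dropping them, let go of them, and leave the bottle, bowl and bin where they are.

Things in the scene. Friction and masses are not known exactly. Their poses are not given: they have to be found in the camera images.
- rack: Fixed rack: aluminium base 190 (x) x 140 (y) x 12 mm with four upright steel posts at x +-52, y +-30 mm. Each post is 20 mm thick from the base up to a shoulder 68 mm above the counter (rim bevelled 2 mm), then 8 mm thick to its tip at 88 mm, the last 6 mm tapering to 3 mm. Origin: centre of the base's underside, on the counter; z up. A half turn looks the same.
- stand: Fixed drain stand: black board 170 x 275 mm (y) on dark legs, 105 mm high at the back, sloping 30 degrees, rising along its +x (level axis). A foot ledge 8 mm proud of the board holds both decks side by side, 128 mm apart in y; which is on which side varies. Origin on the counter, under the line of the decks' centres, where the board's face is 58 mm up.
- wide_deck: Loose plate, 150 (x) x 110 (y) x 6 mm, aluminium, about 200 g, four 26 mm through holes at x +-52, y +-30 mm that pass the posts' thick part. Black tab handle on its centre: 50 mm along x, 12 mm along y, 6 to 48 mm above the underside. Origin: centre of underside; z out of the plate, handle side. Starts on the stand, x up the slope. Seated, its underside is 12 mm up.
- narrow_deck: Loose plate, 150 (x) x 84 (y) x 6 mm, aluminium, about 200 g, with the same handle and hole positions as the wide deck, but 13 mm holes that pass only the posts' thin ends. Origin: centre of underside; z out of the plate, handle side. Starts on the stand, x up the slope. Seated, its underside is 68 mm above the counter. Either deck fits either way round (half turn).
- wide_deck_grip (a point): Middle of the wide deck's handle where it is best pinched across its 12 mm thickness: 37 mm above the deck's underside. Axes as the deck's.
- narrow_deck_grip (a point): The same point on the narrow deck's handle, 37 mm above its underside. Axes as the deck's.
- bottle: Bystander: white plastic bottle, 56 mm across, 120 mm tall, origin under its centre.
- bowl: Bystander: small steel bowl, 100 mm across, 40 mm tall, origin under its centre.
- bin: Bystander: open white plastic bin, 80 x 140 x 45 mm, origin under its centre.

How it is judged:
On the way, in this order (a step that is already met when the one before it is completed fails the run):
1. the wide deck lies flat on the rack's base, all four posts through its holes, released, before the narrow deck is mounted (horizontal distance between wide_deck and rack below 0.0055 m and z of wide_deck in the frame of rack between 0.009 and 0.015 m and angle between wide_deck's own z axis and vertical below 0.04 rad and angle between the x axis of wide_deck and the x axis of rack, either way round below 0.1 rad and contact force between the fingers and wide_deck below 0.05 N and linear speed of wide_deck below 0.02 m/s), for 0.2 s.
2. the narrow deck rests flat on the four shoulders, released (horizontal distance between narrow_deck and rack below 0.0045 m and z of narrow_deck in the frame of rack between 0.065 and 0.071 m and angle between narrow_deck's own z axis and vertical below 0.04 rad and angle between the x axis of narrow_deck and the x axis of rack, either way round below 0.1 rad and contact force between the fingers and narrow_deck below 0.05 N and linear speed of narrow_deck below 0.02 m/s), for 0.2 s.
At the end, for the whole second after the job is handed in: The wide deck lies flat (within about 2 degrees) on the rack's base and the narrow deck flat on the shoulders, each within 3 mm of its seated height, centred on the rack within the play of its holes (5.5 and 4.5 mm) and lined up with it, both at rest and let go (all of step 1 and all of step 2); the robot touches nothing.
It fails at once if a deck is dropped onto the rack (falls free faster than 0.6 m/s, about 2 cm) ((horizontal distance between wide_deck and rack below 0.1 m and contact force between the fingers and wide_deck below 0.05 N and linear speed of wide_deck above 0.6 m/s) or (horizontal distance between narrow_deck and rack below 0.1 m and contact force between the fingers and narrow_deck below 0.05 N and linear speed of narrow_deck above 0.6 m/s)).
It fails at once if the bottle, bowl or bin is moved more than 3 cm (distance of any of bottle, bowl, bin from where it was at the start of the episode above 0.03 m).
It also fails if it takes over 64 s, if anything falls off the work surface, if the arm or the gripper's body presses on something with over 40 N, if the wrist force passes 120 N, or if a joint passes its speed limit or range.

ROBOT

A 6-joint arm with a two-finger parallel gripper is mounted at the origin on the work surface. World frame = base frame: x ahead of the robot, y to its left, z up, the work surface at z = 0. Lengths are in m, angles in rad, forces in N, time in s.
With the tool pointing down it reaches from about 0.375 to 0.9 m from the base axis. Payload 3.1 kg.
Tool frame: the origin (TCP) lies on the centre line of the jaws, within the pads' length; the fingertips stand 14 mm ahead of it and the grasp point (between the pads) lies 5 mm behind it; x points along the fingers, y is the direction in which the jaws open and shut, and the axes are right-handed (so a half turn about x gives the same grasp; the last joint's range is limited). The gripper opens to 85 mm and grips with 20 to 120 N. Pads are 22 mm wide; open, the fingers measure 114 mm over their backs; the gripper's body (76 mm by 85 mm) begins 54 mm behind the grasp point. The pads swing forward as they close: fully open they stand 13 mm farther back than shut.
Start: joints at [0.933, 0.527, 1.433, -0, 1.181, -0.178], TCP at [0.277, 0.56, 0.245] pointing down, gripper open.
Joint ranges: [-3.08, 3.08], [-0.75, 2.2], [0.22, 2.44], [-1.43, 4.57], [0, 2.65], [-2.85, 2.85]. Speed limits (rad/s): [2.79, 2.79, 3.14, 3.14, 3.14, 3.14].

INTERFACE

Orientations are given as a 3x3 rotation matrix whose columns are the frame's x, y, z axes.
In Python, from cell import state, camera, close_job gives the robot as it stands.
- The arm moves only by the tool apply_moves, never from a script. Its arguments are lists of equal length, an entry for each row: "dp": the shift along the tool's x, y, z in units of 40 mm (1.0 is 40 mm), a list of three; "twist": the turn, a rotation vector about the tool's x, y, z in rad, a list of three. A call has 1 to 8 rows; each row is the pose to reach, as a shift and turn from the pose commanded when the call began, along the tool's axes at that moment; what a row does not reach only later rows make up. A row lasts 1/10 s, in which the tool goes at most 50 mm and 8.59 degrees, less where a joint would pass 70% of its speed; a pose out of reach is approached as far as the arm can. A call with a gripper value outside its range is refused whole. "claw" is the closure in counts, from 0 (fully open) to 255 (shut), set as the call begins (left out, the last holds). The fingers move at their own pace and stop on an object; "grip_force" is the grip in N (left out, the last holds). Time passes only in rows, so rows that repeat a pose let the fingers close. It gives the time, the measured TCP pose, the force and the opening at its end, in the units of the state.
- state(): the state, without advancing time (a new reading comes with each control period).
- camera(name): name is "scene" or "top" or "wrist"; returns a dict with "image" (400x640x3 uint8, red, green, blue), "camera_matrix" (3x3 intrinsics, pixels), "extrinsics" (4x4, takes a point from camera to world coordinates). Camera axes: x right, y down, z forward; pixel columns grow to the right and rows downward; lengths in m; the calibration is good to about 2 mm. A picture is of the moment at which its call begins. There is no depth.
- close_job(): hands the job in, once; it reports no verdict.
The state is a dict: "t": time; "joints": joint angles; "qd": joint speeds; "effort": joint torques, N m; "eef_pos": TCP position; "ee_rot": TCP orientation; "contact_force": force on the tool from outside, world axes, zero at the start; "ft_torque": the same for the moment, N m; "width": opening from 0.0 (shut) to 1.0 (fully open).
Only numpy, scipy, OpenCV 4.12 (cv2) and the standard library are available. Lean on these libraries where they do the work, as an engineer would, in place of code of your own. Each camera call takes 0.05 s, during which the arm holds its last target. There are 200 camera calls.

## Working session

There is one attempt and no reset: what is moved stays moved. The work goes in short steps, Python scripts to look and compute and a tool call to move; the robot and the scene stay as the last step left them, time stands still between calls to the robot, and variables do not carry over. Pictures are saved under pics/ and viewed, about 8 in all and at most 12, crops included, and the job is handed in when it is done.

Besides the shell and the picture viewer there is one more tool, called after "Request:" as a command line: name --argument value ..., lists and objects as JSON in quotes. apply_moves: Moves the arm, as the interface text tells. Its arguments: {"type":"object","properties":{"dp":{"type":"array"},"twist":{"type":"array"},"claw":{"type":"number"},"grip_force":{"type":"number"}},"required":["dp","twist"]}

```bash
mkdir -p pics; ls; python3 - <<'E'
from cell import state,camera
import cv2,numpy as np
s=state();print(s['t'],s['eef_pos'],s['ee_rot'],s['width'])
for n in('scene','top'):
    c=camera(n);cv2.imwrite(f'pics/{n}0.png',c['image'][:,:,::-1]);np.savez(f'{n}0.npz',**c)
    print(n,c['camera_matrix'],c['extrinsics'])
E
```

```text
pics
0.0 [0.27635896 0.55981358 0.24434441] [[-1.31151526e-03  4.42887837e-01  8.96576067e-01]
 [-1.73675012e-03  8.96574477e-01 -4.42889592e-01]
 [-9.99997632e-01 -2.13798506e-03 -4.06685607e-04]] 1.00091488788131
scene [[439.12849156   0.         324.70028216]
 [  0.         439.12849156 194.51599526]
 [  0.           0.           1.        ]] [[ 0.1722712   0.85687505 -0.48588866  1.20913114]
 [ 0.98498285 -0.14410475  0.09509261 -0.10079194]
 [ 0.01146362 -0.49497371 -0.86883232  1.15993777]
 [ 0.          0.          0.          1.        ]]
top [[361.57939467   0.         323.13567522]
 [  0.         361.57939467 200.33180716]
 [  0.           0.           1.        ]] [[-0.00742388 -0.98842033  0.15155905  0.38511837]
 [-0.99986958  0.00951125  0.01305232  0.00611759]
 [-0.0143427  -0.15144238 -0.98836202  1.42683179]
 [ 0.          0.          0.          1.        ]]
```

View pics/scene0.png

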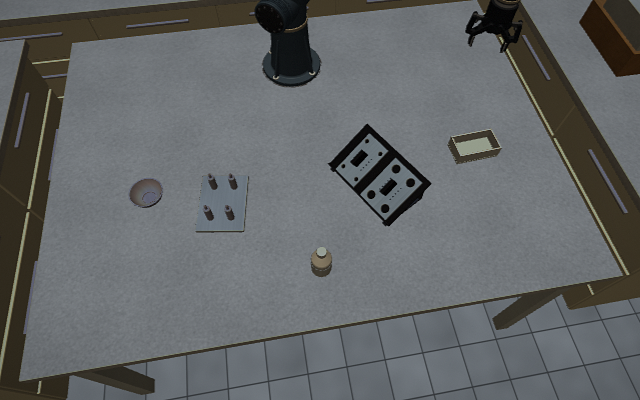

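View pics/top0.png

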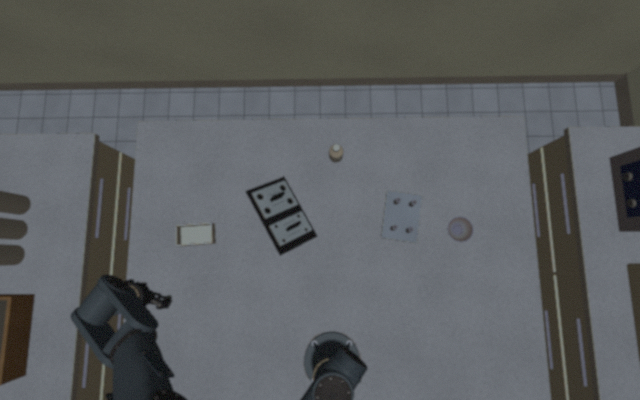

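The scene shows the rack near (222,204), the stand near (380,175) with the wide deck (big holes) at its front-right and the narrow deck at its back-left. The bottle is at (321,262), the bowl at (146,193) and the bin at (474,147). Next I'll view enlarged crops.

```bash
python3 - <<'E'
import cv2,numpy as np
im=cv2.imread('pics/scene0.png')
a=cv2.resize(im[165:240,185:255],None,fx=5,fy=5,interpolation=cv2.INTER_CUBIC)
b=cv2.resize(im[120:230,325:435],None,fx=4,fy=4,interpolation=cv2.INTER_CUBIC)
o=np.zeros((440,790,3),np.uint8);o[:375,:350]=a;o[:,350:]=b
o=np.clip(o*1.6,0,255).astype(np.uint8);cv2.imwrite('pics/crop1.png',o)
E
```

```text
(no output)
```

View pics/crop1.png

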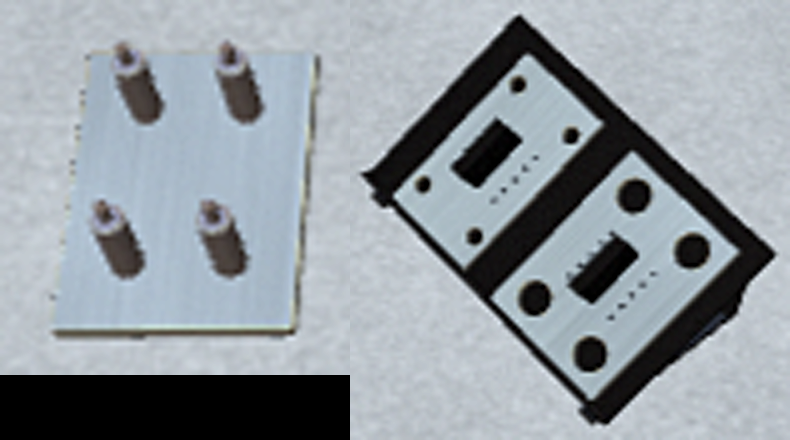

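```bash
cat > h.py <<'E'
import numpy as np
from scipy.optimize import least_squares
from scipy.spatial.transform import Rotation as R
def proj(c,P):
    E=np.linalg.inv(c['extrinsics']);q=(E[:3,:3]@np.asarray(P).T).T+E[:3,3];q=q@c['camera_matrix'].T
    return q[:,:2]/q[:,2:]
def rz(a): return R.from_euler('z',a).as_matrix()
HX=np.array([[52,30],[52,-30],[-52,30],[-52,-30]])/1000
def rackpts(p,P): return P@rz(p[2]).T+[p[0],p[1],0]
RT=R.from_euler('y',-30,degrees=True).as_matrix()
def deckM(p,side,z=.058): # p stand pose
    M=np.eye(4);M[:3,:3]=rz(p[2])@RT;M[:3,3]=rz(p[2])@[0,side*.064,0]+[p[0],p[1],z];return M
def tf(M,P): return np.asarray(P)@M[:3,:3].T+M[:3,3]
HD=np.c_[HX,np.full(4,.006)]
E
cat > fit0.py <<'E'
from h import *
c=dict(np.load('scene0.npz'));t=dict(np.load('top0.npz'))
r=lambda L,s,o:(np.array(L)+.5)/s-.5+o
base=r([(88,53),(318,55),(296,330),(54,328)],5,[185,165]);tips=r([(122,45),(226,45),(100,205),(208,205)],5,[185,165])
# rack model: guess x axis -> toward robot (image up); yaw ~ pi
B=np.array([[95,70,12],[95,-70,12],[-95,-70,12],[-95,70,12]])/1000
T=np.array([[52,30,88],[52,-30,88],[-52,30,88],[-52,-30,88]])/1000
def fr(p):return (np.r_[proj(c,rackpts(p,B)),proj(c,rackpts(p,T))]-np.r_[base,tips]).ravel()
s=least_squares(fr,[.7,-.25,3.1]);print('rack',s.x,s.fun.reshape(-1,2).round(1).tolist())
o=[325-350/4,120]
N=r([(518,84),(571,135),(423,184),(475,236)],4,o);W=r([(635,195),(692,250),(535,298),(590,354)],4,o)
def fs(p,cam=c): return (np.r_[proj(cam,tf(deckM(p,1,p[3]),HD)),proj(cam,tf(deckM(p,-1,p[3]),HD))]-np.r_[N,W]).ravel()
for a in (2.4,):
  q=least_squares(fs,[.65,.1,a,.058]);print('stand',q.x,q.fun.reshape(-1,2).round(1).tolist())
q3=least_squares(lambda p:fs([*p,.058]),[.65,.1,2.4]);print(q3.x,q3.cost)
print('top tips',proj(t,rackpts(s.x,T)).round(1).tolist(),'base',proj(t,rackpts(s.x,B)).round(1).tolist(),'N',proj(t,tf(deckM(q3.x,1),HD)).round(1).tolist())
E
python3 fit0.py
```

```text
rack [ 0.54212827 -0.27881477  2.98519326] [[0.5, -0.1], [0.2, -0.8], [0.0, 0.3], [-0.7, 1.2], [-0.2, -0.0], [-0.0, -0.2], [-0.0, -0.2], [0.2, -0.4]]
stand [0.54903336 0.182251   2.07668475 0.05778709] [[-0.1, -0.0], [0.1, 0.0], [0.1, -0.0], [-0.1, 0.0], [-0.1, 0.1], [0.1, 0.1], [-0.0, -0.1], [0.1, -0.0]]
[0.54915988 0.18219624 2.07665963] 0.042219339103324836
top tips [[411.2, 227.4], [395.0, 225.0], [414.3, 199.9], [398.3, 197.6]] base [[415.8, 241.4], [379.9, 236.1], [385.9, 188.6], [421.1, 193.7]] N [[282.9, 239.2], [275.2, 225.1], [305.1, 228.3], [297.6, 214.8]]
```

```bash
cat >> h.py <<'E'
from cell import state
def down(deg):
    a=np.radians(deg);y=np.array([np.cos(a),np.sin(a),0]);x=np.array([0,0,-1.]);return np.c_[x,y,np.cross(x,y)]
def go(pos,rot,s=None):
    s=s or state();Rr=np.array(s['ee_rot'])
    print('dp',(Rr.T@(np.array(pos)-s['eef_pos'])/.04).round(3).tolist(),'twist',R.from_matrix(Rr.T@rot).as_rotvec().round(4).tolist())
E
python3 -c "
from h import *
go([.54,-.28,.30],down(81))"
```

```text
dp [-1.364, -15.909, 15.207] twist [-0.3017, -0.0007, 0.0019]
```

Request:
apply_moves --dp '[[-1.36, -15.9, 15.2], [-1.36, -15.9, 15.2], [-1.36, -15.9, 15.2], [-1.36, -15.9, 15.2], [-1.36, -15.9, 15.2], [-1.36, -15.9, 15.2], [-1.36, -15.9, 15.2], [-1.36, -15.9, 15.2]]' --twist '[[-0.3, 0, 0], [-0.3, 0, 0], [-0.3, 0, 0], [-0.3, 0, 0], [-0.3, 0, 0], [-0.3, 0, 0], [-0.3, 0, 0], [-0.3, 0, 0]]'

```text
t: 0.9
eef_pos: [0.3959, 0.179, 0.2699]
ee_rot: [[-0.0, 0.158, 0.987], [-0.0, 0.987, -0.158], [-1.0, -0.0, -0.0]]
contact_force: [1.4, -0.1, -0.3]
width: 0.997
```

```bash
python3 -c "
from h import *
print(state()['t'],state()['eef_pos']);go([.54,-.28,.30],down(81))"
```

```text
0.9 [0.39586605 0.17901258 0.26993094]
dp [-0.752, -10.763, 5.369] twist [-0.0014, -0.0002, 0.0]
```

Request:
apply_moves --dp '[[-0.75, -10.75, 5.37], [-0.75, -10.75, 5.37], [-0.75, -10.75, 5.37], [-0.75, -10.75, 5.37], [-0.75, -10.75, 5.37], [-0.75, -10.75, 5.37], [-0.75, -10.75, 5.37], [-0.75, -10.75, 5.37]]' --twist '[[0, 0, 0], [0, 0, 0], [0, 0, 0], [0, 0, 0], [0, 0, 0], [0, 0, 0], [0, 0, 0], [0, 0, 0]]'

```text
t: 1.7
eef_pos: [0.5155, -0.2019, 0.2946]
ee_rot: [[-0.001, 0.159, 0.987], [0.001, 0.987, -0.159], [-1.0, 0.001, -0.001]]
contact_force: [0.1, 0.0, 0.9]
width: 1.0
```

```bash
python3 -c "
from h import *
print(state()['t'],state()['eef_pos']);go([.54,-.28,.30],down(81))"
```

```text
1.7 [ 0.51554755 -0.20192041  0.2945896 ]
dp [-0.137, -1.83, 0.913] twist [-0.0023, -0.0007, -0.0006]
```

Request:
apply_moves --dp '[[-0.13, -1.83, 0.91], [-0.13, -1.83, 0.91], [-0.13, -1.83, 0.91], [-0.13, -1.83, 0.91]]' --twist '[[0, 0, 0], [0, 0, 0], [0, 0, 0], [0, 0, 0]]'

```text
t: 2.1
eef_pos: [0.5394, -0.2782, 0.299]
ee_rot: [[-0.002, 0.16, 0.987], [0.002, 0.987, -0.16], [-1.0, 0.001, -0.002]]
contact_force: [-0.3, 0.6, 0.1]
width: 0.998
```

```bash
cat > snap.py <<'E'
import sys,cv2,numpy as np
from cell import camera,state
n,f=sys.argv[1:3];c=camera(n);np.savez(f+'.npz',**c)
im=np.clip(c['image'][:,:,::-1]*1.4,0,255).astype(np.uint8)
if len(sys.argv)>3:
    x0,y0,x1,y1,k=map(int,sys.argv[3:]);im=cv2.resize(im[y0:y1,x0:x1],None,fx=k,fy=k,interpolation=cv2.INTER_CUBIC)
cv2.imwrite(f'pics/{f}.png',im);s=state();print(s['t'],s['eef_pos'],s['contact_force'])
E
python3 snap.py wrist w1; python3 -c "
from h import *
c=np.load('w1.npz');print(c['extrinsics'])"
```

```text
2.15 [ 0.53920556 -0.27711666  0.29918605] [-0.28283233  0.43236152 -0.17093253]
[[ 0.16002881  0.93947389  0.30295147  0.4612689 ]
 [ 0.98711134 -0.15274213 -0.04776019 -0.26588301]
 [ 0.001404    0.30668984 -0.95180847  0.42807384]
 [ 0.          0.          0.          1.        ]]
```

View pics/w1.png

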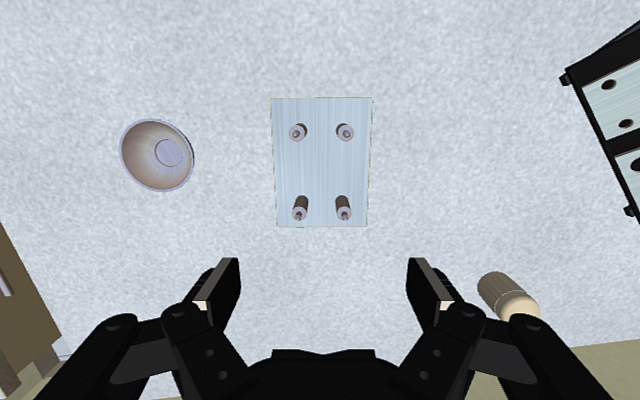

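The wrist view shows the rack base with corners at about (272,98), (372,97), (367,227) and (277,226), and the post tips between them. I'll crop in for precise points.

```bash
python3 - <<'E'
import cv2,numpy as np
im=np.load('w1.npz')['image'][88:236,262:382,::-1]
cv2.imwrite('pics/w1c.png',cv2.resize(im,None,fx=4,fy=4,interpolation=cv2.INTER_CUBIC))
E
```

```text
(no output)
```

View pics/w1c.png

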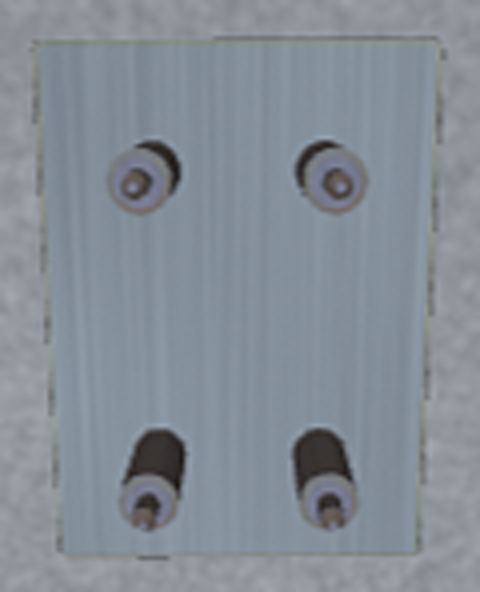

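The crop gives the base corners at (37,42), (438,41), (420,552) and (61,552). The shoulder discs are at (139,180), (336,180), (149,501) and (328,501).

```bash
cat > fit1.py <<'E'
from fit0 import *
w=dict(np.load('w1.npz'));o=[262,88]
S=T*[1,1,68/88]
wb=r([(37,42),(438,41),(420,552),(61,552)],4,o);
# image order: UL,UR,LL,LR ; B order (+,+),(+,-),(-,-),(-,+)
ws=r([(139,180),(336,180),(149,501),(328,501)],4,o);wt=r([(132,185),(342,185),(145,520),(332,520)],4,o)
for sgn in ((1,),):
  for name,Pm,ob in (('base',B,wb),('should',S,ws),('tips',T,wt),('all',np.r_[B,S,T],np.r_[wb,ws,wt])):
    f=lambda p:(proj(w,rackpts(p,Pm))-ob).ravel()
    q=least_squares(f,[.54,-.28,2.98]);print(name,q.x.round(4),abs(q.fun).max().round(2))
# joint: wrist with free small camera shift dz
E
python3 fit1.py | tail -4
```

```text
base [ 0.5373 -0.2799  2.984 ] 1.65
should [ 0.5371 -0.28    2.9817] 0.28
tips [ 0.5368 -0.2799  2.9826] 0.64
all [ 0.537  -0.2799  2.9832] 1.64
```

```bash
cat >> h.py <<'E'
ST=[.5491,.1822,2.0767]
def grasp(side,h):
    M=deckM(ST,side);D=M[:3,:3];return tf(M,[[0,0,h]])[0],np.c_[-D[:,2],-D[:,1],-D[:,0]]
def ray(c,uv,z):
    d=c['extrinsics'][:3,:3]@np.linalg.solve(c['camera_matrix'],[*uv,1]);o=c['extrinsics'][:3,3];return o+d*(z-o[2])/d[2]
E
python3 -c "
from h import *
c=np.load('scene0.npz');print('bottle top',ray(c,(321,249),.12),'bowl',ray(c,(146,193),.02),'bin',ray(c,(474,147),.02))
p,r=grasp(-1,.13);print(p);go([p[0],p[1],.30],r);go(p,r)"
```

```text
bottle top [ 0.78322048 -0.02376062  0.12      ] bowl [ 0.47825461 -0.49992159  0.02      ] bin [0.47850928 0.52520994 0.02      ]
[0.63658204 0.15635638 0.1705833 ]
dp [-0.004, 11.086, 0.688] twist [0.8846, 0.4843, 0.2365]
dp [3.232, 11.08, 0.695] twist [0.8846, 0.4843, 0.2365]
```

Request:
apply_moves --dp '[[0, 11.1, 0.7], [0, 11.1, 0.7], [0, 11.1, 0.7], [0, 11.1, 0.7], [0, 11.1, 0.7], [0.5, 11.1, 0.7], [1.5, 11.1, 0.7], [2.5, 11.1, 0.7]]' --twist '[[0.885, 0.484, 0.237], [0.885, 0.484, 0.237], [0.885, 0.484, 0.237], [0.885, 0.484, 0.237], [0.885, 0.484, 0.237], [0.885, 0.484, 0.237], [0.885, 0.484, 0.237], [0.885, 0.484, 0.237]]'

```text
t: 2.95
eef_pos: [0.6251, 0.101, 0.2471]
ee_rot: [[-0.238, 0.875, 0.421], [0.437, 0.483, -0.759], [-0.868, 0.003, -0.497]]
contact_force: [0.5, -0.1, -0.2]
width: 0.999
```

```bash
python3 -c "
from h import *
p,r=grasp(-1,.13);go(p,r)"
```

```text
dp [2.194, 0.915, 0.022] twist [0.0001, 0.0031, -0.0031]
```

Request:
apply_moves --dp '[[2.2, 0.92, 0], [2.2, 0.92, 0], [2.2, 0.92, 0], [2.2, 0.92, 0], [2.2, 0.92, 0]]' --twist '[[0, 0.003, -0.003], [0, 0.003, -0.003], [0, 0.003, -0.003], [0, 0.003, -0.003], [0, 0.003, -0.003]]'

```text
t: 3.45
eef_pos: [0.6364, 0.1544, 0.1719]
ee_rot: [[-0.242, 0.874, 0.421], [0.436, 0.486, -0.757], [-0.867, 0.001, -0.499]]
contact_force: [-0.3, -0.8, 0.6]
width: 0.997
```

```bash
python3 snap.py wrist w2; python3 - <<'E'
from h import *
c=np.load('w2.npz')
for s in(-1,1):print(s,proj(c,tf(deckM(ST,s),HD)).round(1).tolist())
E
```

```text
3.5 [0.63680619 0.15384378 0.17224175] [ 0.43315267 -0.18883954  0.2435202 ]
-1 [[290.0, 141.9], [359.1, 142.0], [293.6, 249.9], [354.9, 250.0]]
1 [[142.5, 141.8], [211.6, 141.9], [162.9, 249.8], [224.2, 249.9]]
```

View pics/w2.png

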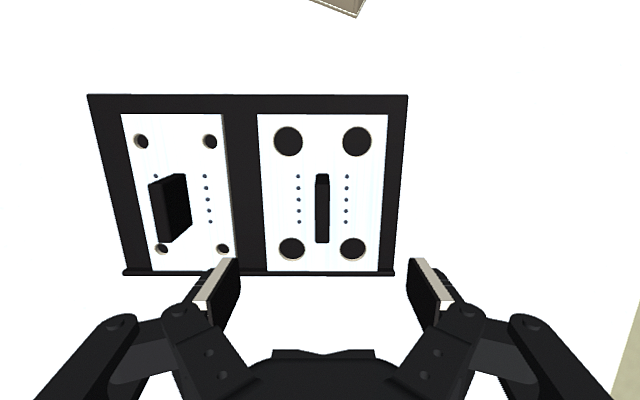

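The wide deck's holes are observed at (288,141), (356,141), (291,248) and (352,248). They're within about 2 px of the prediction, so the scene and wrist fits agree to about 2 mm. I'll approach with half that correction.

```bash
python3 -c "
from h import *
p,r=grasp(-1,.032);M=deckM(ST,-1)[:3,:3];go(p+M@[.0005,.001,0],r)"
```

```text
dp [2.515, -0.002, -0.046] twist [0.0012, 0.0019, -0.0011]
```

Request:
apply_moves --dp '[[0.8, 0, -0.04], [1.5, 0, -0.04], [2.1, 0, -0.04], [2.5, 0, -0.04], [2.5, 0, -0.04], [2.5, 0, -0.04]]' --twist '[[0, 0.002, 0], [0, 0.002, 0], [0, 0.002, 0], [0, 0.002, 0], [0, 0.002, 0], [0, 0.002, 0]]'

```text
t: 4.1
eef_pos: [0.612, 0.1988, 0.0854]
ee_rot: [[-0.243, 0.875, 0.42], [0.438, 0.485, -0.757], [-0.865, 0.0, -0.501]]
contact_force: [1.0, -0.3, -0.3]
width: 0.998
```

Request:
apply_moves --dp '[[0, 0, 0], [0, 0, 0], [0, 0, 0], [0, 0, 0], [0, 0, 0], [0, 0, 0], [0, 0, 0], [0, 0, 0]]' --twist '[[0, 0, 0], [0, 0, 0], [0, 0, 0], [0, 0, 0], [0, 0, 0], [0, 0, 0], [0, 0, 0], [0, 0, 0]]' --claw 255 --grip_force 60

```text
t: 4.9
eef_pos: [0.6109, 0.1993, 0.0846]
ee_rot: [[-0.245, 0.874, 0.419], [0.438, 0.486, -0.756], [-0.865, -0.001, -0.502]]
contact_force: [0.4, -1.7, 2.4]
width: 0.132
```

Request:
apply_moves --dp '[[-0.2, 0, 0], [-0.6, 0, 0], [-1.2, 0, 0], [-2.0, 0, 0], [-2.8, 0, 0], [-3.5, 0, 0], [-3.5, 0, 0], [-3.5, 0, 0]]' --twist '[[0, 0, 0], [0, 0, 0], [0, 0, 0], [0, 0, 0], [0, 0, 0], [0, 0, 0], [0, 0, 0], [0, 0, 0]]'

```text
t: 5.7
eef_pos: [0.6451, 0.1377, 0.2056]
ee_rot: [[-0.244, 0.875, 0.419], [0.438, 0.485, -0.757], [-0.865, -0.001, -0.501]]
contact_force: [0.2, 0.9, -3.0]
width: 0.128
```

```bash
python3 -c "
from h import *
print(state()['width'],state()['contact_force']);go([.538,-.28,.24],down(np.degrees(2.983)-90))"
```

```text
0.1283365934428255 [ 0.22613921  0.85061473 -2.98267318]
dp [-4.666, -7.406, 6.35] twist [-0.8846, -0.489, -0.2368]
```

Request:
apply_moves --dp '[[-0.25, -0.37, 0.32], [-0.65, -1.04, 0.89], [-1.12, -1.78, 1.52], [-1.59, -2.52, 2.16], [-2.05, -3.26, 2.79], [-2.52, -4.0, 3.43], [-2.99, -4.74, 4.06], [-3.45, -5.48, 4.7]]' --twist '[[-0.044, -0.024, -0.012], [-0.124, -0.068, -0.033], [-0.212, -0.117, -0.057], [-0.3, -0.166, -0.08], [-0.39, -0.215, -0.104], [-0.48, -0.264, -0.128], [-0.566, -0.313, -0.151], [-0.655, -0.362, -0.175]]'

```text
t: 6.5
eef_pos: [0.5644, -0.1707, 0.2287]
ee_rot: [[-0.109, 0.376, 0.92], [0.095, 0.925, -0.367], [-0.99, 0.047, -0.136]]
contact_force: [0.7, 0.0, -2.1]
width: 0.131
```

```bash
python3 -c "
from h import *
print(state()['width'],state()['contact_force']);go([.538,-.28,.20],down(np.degrees(2.983)-90))"
```

```text
0.131056264868979 [ 0.71793252  0.02663452 -2.050372  ]
dp [0.524, -2.81, 0.495] twist [-0.2239, -0.1306, -0.0624]
```

Request:
apply_moves --dp '[[0.1, -0.6, 0.1], [0.22, -1.2, 0.22], [0.35, -1.8, 0.35], [0.45, -2.4, 0.43], [0.52, -2.81, 0.49], [0.52, -2.81, 0.49], [0.52, -2.81, 0.49], [0.52, -2.81, 0.49]]' --twist '[[-0.05, -0.03, -0.014], [-0.1, -0.06, -0.028], [-0.15, -0.09, -0.042], [-0.2, -0.12, -0.056], [-0.224, -0.131, -0.062], [-0.224, -0.131, -0.062], [-0.224, -0.131, -0.062], [-0.224, -0.131, -0.062]]'

```text
t: 7.3
eef_pos: [0.5391, -0.2785, 0.2015]
ee_rot: [[0.002, 0.162, 0.987], [0.001, 0.987, -0.162], [-1.0, 0.001, 0.001]]
contact_force: [-0.2, -0.2, -1.4]
width: 0.132
```

```bash
python3 - <<'E'
from h import *
import cv2
from cell import camera
s=state();print(s['t'],s['eef_pos'],s['width'],s['contact_force']);go([.538,-.28,.14],down(np.degrees(2.983)-90))
w=camera('wrist');c=camera('scene')
np.savez('w3.npz',**w);np.savez('s3.npz',**c)
a=cv2.resize(w['image'][80:330,200:450],None,fx=1.6,fy=1.6,interpolation=cv2.INTER_CUBIC)
b=cv2.resize(c['image'][135:245,170:270],None,fx=4,fy=4,interpolation=cv2.INTER_CUBIC)
o=np.zeros((440,800,3),np.uint8);o[:400,:400]=a;o[:,400:]=b
cv2.imwrite('pics/hov.png',o[:,:,::-1])
# predicted hole positions of deck in hand
Rr=s['ee_rot'];M=np.eye(4);M[:3,:3]=np.c_[-Rr[:,2],-Rr[:,1],-Rr[:,0]];M[:3,3]=s['eef_pos']+Rr[:,0]*.032
print('wrist',((proj(w,tf(M,HD))-[200,80]+.5)*1.6-.5).round(1).tolist())
print('scene',((proj(c,tf(M,HD))-[170,135]+.5)*4-.5+[400,0]).round(1).tolist())
E
```

```text
7.3 [ 0.53905426 -0.2785475   0.20150186] 0.13170123086413088 [-0.23457631 -0.15785669 -1.43837395]
dp [1.537, -0.042, -0.022] twist [-0.0044, 0.0014, -0.001]
wrist [[108.6, 133.6], [286.4, 133.5], [123.8, 387.8], [271.3, 387.7]]
scene [[529.5, 82.6], [618.4, 82.4], [508.9, 214.9], [601.8, 214.5]]
```

View pics/hov.png

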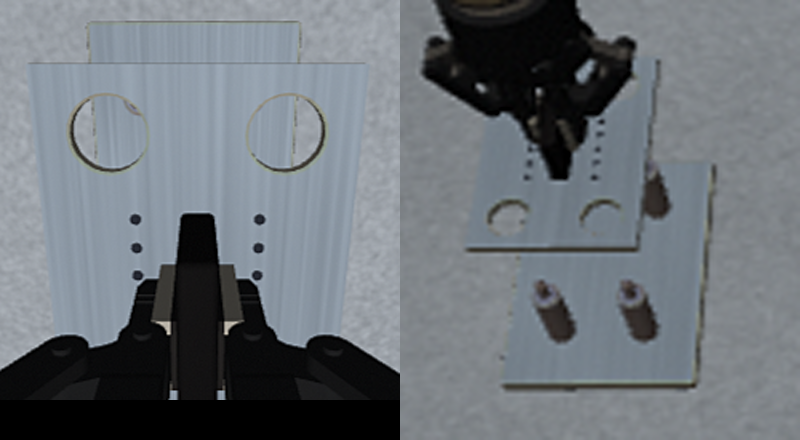

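The held deck's holes match the wrist prediction to about 1 px, so the wrist camera is consistent with the arm. The scene camera reads about 2 mm further in x. I'll trust the wrist fit of the rack and lower to just above the tips.

```bash
python3 - <<'E'
from h import *
c=np.load('s3.npz')
f=lambda u,v:((u-400+.5)/4-.5+170,(v+.5)/4-.5+135)
for a in ((546,294),(633,293)):print('should',ray(c,f(*a),.068))
for a in ((508,218),(604,217)):print('hole',ray(c,f(*a),.1755))
s=state();print('model shoulders',rackpts([.537,-.28,2.983],np.array([[-.052,.03,.068],[-.052,-.03,.068]])))
go([.5385,-.28,.127],down(np.degrees(2.983)-90))
E
```

```text
should [ 0.58659344 -0.31658149  0.068     ]
should [ 0.59590673 -0.25658985  0.068     ]
hole [ 0.58778745 -0.31722555  0.1755    ]
hole [ 0.597293   -0.25610682  0.1755    ]
model shoulders [[ 0.58360957 -0.31783581  0.068     ]
 [ 0.59308529 -0.25858878  0.068     ]]
dp [1.876, -0.03, -0.024] twist [-0.0039, 0.0027, 0.0001]
```

```bash
python3 - <<'E'
from h import *
go([.5377,-.2793,.127],down(np.degrees(2.983)-90))
E
```

```text
dp [1.876, -0.016, -0.046] twist [-0.0039, 0.0027, 0.0001]
```

Request:
apply_moves --dp '[[0.3, -0.01, -0.04], [0.8, -0.016, -0.046], [1.3, -0.016, -0.046], [1.7, -0.016, -0.046], [1.87, -0.016, -0.046], [1.87, -0.016, -0.046]]' --twist '[[-0.004, 0.002, 0], [-0.004, 0.002, 0], [-0.004, 0.002, 0], [-0.004, 0.002, 0], [-0.004, 0.002, 0], [-0.004, 0.002, 0]]'

```text
t: 8.0
eef_pos: [0.5367, -0.2798, 0.1259]
ee_rot: [[-0.001, 0.159, 0.987], [0.001, 0.987, -0.159], [-1.0, 0.001, -0.002]]
contact_force: [-0.5, -0.1, -1.7]
width: 0.13
```

```bash
cat > pair.py <<'E'
import sys
from h import *
import cv2
from cell import camera
tag=sys.argv[1];s=state();print(s['t'],s['eef_pos'],s['width'],s['contact_force'])
w=camera('wrist');c=camera('scene')
np.savez(tag+'w.npz',**w);np.savez(tag+'s.npz',**c)
a=cv2.resize(w['image'][110:250,220:420],None,fx=2,fy=2,interpolation=cv2.INTER_CUBIC)
b=cv2.resize(c['image'][135:245,170:270],None,fx=4,fy=4,interpolation=cv2.INTER_CUBIC)
o=np.zeros((440,800,3),np.uint8);o[:280,:400]=a;o[:,400:]=b
cv2.imwrite(f'pics/{tag}.png',np.clip(o[:,:,::-1]*1.3,0,255).astype(np.uint8))
E
python3 pair.py p4
```

```text
8.0 [ 0.5367339  -0.27977316  0.12592193] 0.1298170273522507 [-0.50656066 -0.06926939 -1.74097001]
```

View pics/p4.png

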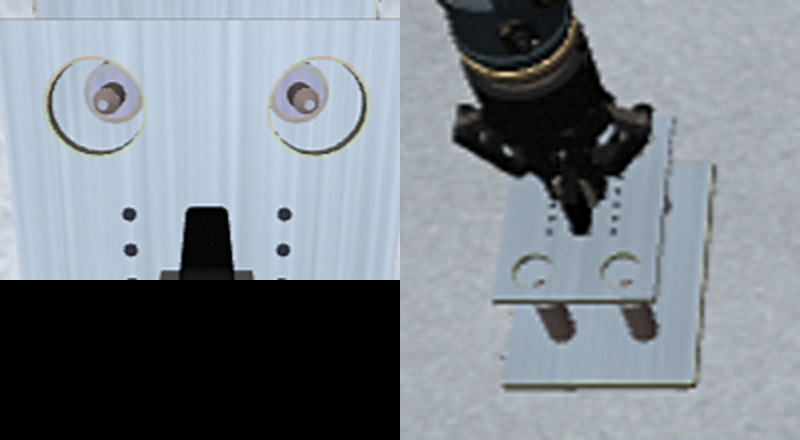

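```bash
python3 - <<'E'
from h import *
w=np.load('p4w.npz');c=np.load('p4s.npz');s=state()
f=lambda a:((a[0]+.5)/2-.5+220,(a[1]+.5)/2-.5+110)
g=lambda a:((a[0]-400+.5)/4-.5+170,(a[1]+.5)/4-.5+135)
zt=s['eef_pos'][2]-.026
for cam,h,m in((w,f,(((97,107),(98,102)),((318,105),(309,102)))),(c,g,(((532,274),(538,283)),((621,273),(625,283))))):
  for ho,ti in m:
    a=ray(cam,h(ho),zt);b=ray(cam,h(ti),.088);print(a.round(4),b.round(4),'post-hole',((b-a)[:2]*1000).round(1))
E
```

```text
[ 0.4803 -0.3004  0.1017] [ 0.4809 -0.3027  0.088 ] post-hole [ 0.6 -2.3]
[ 0.4892 -0.2421  0.1017] [ 0.4907 -0.2423  0.088 ] post-hole [ 1.4 -0.2]
[ 0.5886 -0.3187  0.1017] [ 0.5884 -0.3177  0.088 ] post-hole [-0.2  1. ]
[ 0.5979 -0.2589  0.1017] [ 0.5984 -0.2587  0.088 ] post-hole [0.5 0.2]
```

Request:
apply_moves --dp '[[0.15, 0, 0.012], [0.4, 0, 0.012], [0.65, 0, 0.012], [0.9, 0, 0.012], [1.15, 0, 0.012], [1.35, 0, 0.012], [1.5, 0, 0.012], [1.5, 0, 0.012]]' --twist '[[0, 0, 0], [0, 0, 0], [0, 0, 0], [0, 0, 0], [0, 0, 0], [0, 0, 0], [0, 0, 0], [0, 0, 0]]'

```text
t: 8.9
eef_pos: [0.5374, -0.2803, 0.0662]
ee_rot: [[-0.001, 0.159, 0.987], [0.0, 0.987, -0.159], [-1.0, 0.0, -0.001]]
contact_force: [-0.4, 0.1, -0.9]
width: 0.131
```

Request:
apply_moves --dp '[[0.15, 0, 0], [0.3, 0, 0], [0.4, 0, 0], [0.46, 0, 0], [0.5, 0, 0], [0.53, 0, 0], [0.53, 0, 0]]' --twist '[[0, 0, 0], [0, 0, 0], [0, 0, 0], [0, 0, 0], [0, 0, 0], [0, 0, 0], [0, 0, 0]]'

```text
t: 9.6
eef_pos: [0.5379, -0.2807, 0.0462]
ee_rot: [[0.001, 0.159, 0.987], [-0.001, 0.987, -0.159], [-1.0, -0.001, 0.001]]
contact_force: [-0.6, -0.4, -2.4]
width: 0.13
```

Request:
apply_moves --dp '[[0.03, 0, 0], [0.06, 0, 0], [0.08, 0, 0], [0.08, 0, 0]]' --twist '[[0, 0, 0], [0, 0, 0], [0, 0, 0], [0, 0, 0]]'

```text
t: 10.0
eef_pos: [0.5379, -0.2808, 0.043]
ee_rot: [[0.001, 0.159, 0.987], [-0.001, 0.987, -0.159], [-1.0, -0.001, 0.001]]
contact_force: [0.1, -0.3, -1.9]
width: 0.134
```

Request:
apply_moves --dp '[[0.025, 0, 0], [0.05, 0, 0], [0.05, 0, 0]]' --twist '[[0, 0, 0], [0, 0, 0], [0, 0, 0]]'

```text
t: 10.3
eef_pos: [0.5381, -0.2808, 0.0427]
ee_rot: [[0.001, 0.159, 0.987], [-0.001, 0.987, -0.159], [-1.0, -0.001, 0.001]]
contact_force: [-3.2, 1.1, 8.1]
width: 0.129
```

Request:
apply_moves --dp '[[-0.02, 0, 0], [-0.02, 0, 0], [-0.02, 0, 0], [-0.02, 0, 0], [-0.02, 0, 0], [-0.02, 0, 0], [-0.02, 0, 0], [-0.02, 0, 0]]' --twist '[[0, 0, 0], [0, 0, 0], [0, 0, 0], [0, 0, 0], [0, 0, 0], [0, 0, 0], [0, 0, 0], [0, 0, 0]]' --claw 0

```text
t: 11.1
eef_pos: [0.5379, -0.2807, 0.0417]
ee_rot: [[0.001, 0.159, 0.987], [-0.001, 0.987, -0.159], [-1.0, -0.001, 0.001]]
contact_force: [-0.3, 0.6, -0.2]
width: 0.997
```

Request:
apply_moves --dp '[[-0.6, 0, 0], [-1.5, 0, 0], [-2.5, 0, 0], [-3.5, 0, 0], [-4.5, 0, 0], [-5.5, 0, 0], [-5.5, 0, 0], [-5.5, 0, 0]]' --twist '[[0, 0, 0], [0, 0, 0], [0, 0, 0], [0, 0, 0], [0, 0, 0], [0, 0, 0], [0, 0, 0], [0, 0, 0]]'

```text
t: 11.9
eef_pos: [0.5379, -0.2806, 0.2629]
ee_rot: [[0.003, 0.159, 0.987], [-0.002, 0.987, -0.159], [-1.0, -0.002, 0.003]]
contact_force: [0.0, -0.8, -1.2]
width: 1.002
```

```bash
python3 - <<'E'
from h import *
import cv2
from cell import camera
s=state();print(s['t'],s['eef_pos'])
w=camera('wrist');c=camera('scene');np.savez('w5.npz',**w);np.savez('s5.npz',**c)
a=cv2.resize(w['image'][60:210,255:385],None,fx=3,fy=3,interpolation=cv2.INTER_CUBIC)
b=cv2.resize(c['image'][135:245,170:270],None,fx=4,fy=4,interpolation=cv2.INTER_CUBIC)
o=np.zeros((450,800,3),np.uint8);o[:,:390]=a;o[:440,400:]=b
cv2.imwrite('pics/p5.png',o[:,:,::-1])
p,r=grasp(1,.13);print(p);go([p[0],p[1],.27],r);go(p,r)
E
```

```text
11.9 [ 0.53790841 -0.28062147  0.26291899]
[0.52461571 0.09432782 0.1705833 ]
dp [-0.231, 9.187, -1.789] twist [0.8837, 0.4852, 0.2369]
dp [2.255, 9.185, -1.785] twist [0.8837, 0.4852, 0.2369]
```

View pics/p5.png

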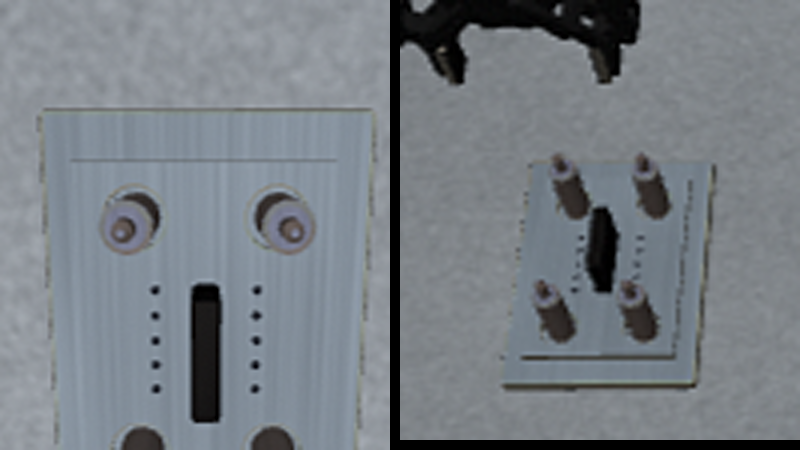

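The wide deck lies flat over all four posts and the handle is free. Its hole outlines surround the posts at (130,215) and (285,215) in the crop. Next is the narrow deck.

Request:
apply_moves --dp '[[-0.2, 9.19, -1.79], [-0.2, 9.19, -1.79], [-0.2, 9.19, -1.79], [-0.2, 9.19, -1.79], [-0.2, 9.19, -1.79], [0.4, 9.19, -1.79], [1.3, 9.19, -1.79], [2.2, 9.19, -1.79]]' --twist '[[0.884, 0.485, 0.237], [0.884, 0.485, 0.237], [0.884, 0.485, 0.237], [0.884, 0.485, 0.237], [0.884, 0.485, 0.237], [0.884, 0.485, 0.237], [0.884, 0.485, 0.237], [0.884, 0.485, 0.237]]'

```text
t: 12.8
eef_pos: [0.5258, 0.0871, 0.1865]
ee_rot: [[-0.239, 0.876, 0.419], [0.437, 0.483, -0.759], [-0.867, 0.001, -0.498]]
contact_force: [0.5, 0.4, -0.9]
width: 0.998
```

```bash
python3 -c "
from h import *
p,r=grasp(1,.13);print(state()['eef_pos']);go(p,r)"
```

```text
[0.52584518 0.08708935 0.18651459]
dp [0.432, 0.06, 0.048] twist [-0.0013, 0.0021, -0.0023]
```

Request:
apply_moves --dp '[[0.43, 0.06, 0.05], [0.43, 0.06, 0.05], [0.43, 0.06, 0.05], [0.43, 0.06, 0.05]]' --twist '[[0, 0.002, -0.002], [0, 0.002, -0.002], [0, 0.002, -0.002], [0, 0.002, -0.002]]'

```text
t: 13.2
eef_pos: [0.5255, 0.0917, 0.1725]
ee_rot: [[-0.241, 0.875, 0.42], [0.436, 0.484, -0.758], [-0.867, 0.001, -0.498]]
contact_force: [-0.6, -0.3, 0.4]
width: 1.0
```

```bash
python3 - <<'E'
from h import *
import cv2
from cell import camera
s=state();c=camera('wrist');np.savez('w6.npz',**c)
P=proj(c,tf(deckM(ST,1),HD));print('pred',P.round(1).tolist())
im=c['image'];g=cv2.cvtColor(im,cv2.COLOR_RGB2GRAY)
n,_,st,ce=cv2.connectedComponentsWithStats((g<90).astype(np.uint8))
obs=[]
for p in P:
    k=[i for i in range(1,n) if 30<st[i,4]<600 and np.hypot(*(ce[i]-p))<10];print([(ce[i].round(1).tolist(),int(st[i,4])) for i in k])
    obs.append(ce[k[0]] if k else p*np.nan)
obs=np.array(obs);ok=~np.isnan(obs[:,0])
f=lambda q:(proj(c,tf(deckM([*q],1),HD))-obs)[ok].ravel()
q=least_squares(f,ST);print(q.x,abs(q.fun).max());D=deckM(ST,1);d=deckM(q.x,1)[:3,3]-D[:3,3]
print('shift in deck axes mm',(D[:3,:3].T@d*1000).round(2))
p,r=grasp(1,.032);go(p,r)
E
```

```text
pred [[289.1, 141.0], [358.1, 141.0], [293.0, 248.8], [354.1, 248.8]]
[([287.0, 140.3], 150)]
[([355.3, 140.4], 152)]
[([290.8, 247.1], 84)]
[([351.4, 247.1], 83)]
[0.54665665 0.18193205 2.07430613] 0.6443417949797947
shift in deck axes mm [ 0.96  2.27 -0.55]
dp [2.533, 0.007, -0.042] twist [0.0003, 0.0026, -0.0013]
```

Request:
apply_moves --dp '[[0.8, -0.045, -0.065], [1.5, -0.045, -0.065], [2.1, -0.045, -0.065], [2.5, -0.045, -0.065], [2.53, -0.045, -0.065], [2.53, -0.045, -0.065]]' --twist '[[0, 0.002, 0], [0, 0.002, 0], [0, 0.002, 0], [0, 0.002, 0], [0, 0.002, 0], [0, 0.002, 0]]'

```text
t: 13.85
eef_pos: [0.4984, 0.1372, 0.0862]
ee_rot: [[-0.242, 0.875, 0.42], [0.438, 0.485, -0.757], [-0.866, 0.001, -0.5]]
contact_force: [1.3, 0.4, 0.3]
width: 0.998
```

Request:
apply_moves --dp '[[0, 0, 0], [0, 0, 0], [0, 0, 0], [0, 0, 0], [0, 0, 0], [0, 0, 0], [0, 0, 0], [0, 0, 0]]' --twist '[[0, 0, 0], [0, 0, 0], [0, 0, 0], [0, 0, 0], [0, 0, 0], [0, 0, 0], [0, 0, 0], [0, 0, 0]]' --claw 255 --grip_force 60

```text
t: 14.65
eef_pos: [0.4978, 0.1377, 0.0858]
ee_rot: [[-0.243, 0.874, 0.42], [0.438, 0.485, -0.757], [-0.866, 0.0, -0.501]]
contact_force: [0.8, -1.7, 3.7]
width: 0.13
```

Request:
apply_moves --dp '[[-0.2, 0, 0], [-0.6, 0, 0], [-1.2, 0, 0], [-2.0, 0, 0], [-2.8, 0, 0], [-3.5, 0, 0], [-3.5, 0, 0], [-3.5, 0, 0]]' --twist '[[0, 0, 0], [0, 0, 0], [0, 0, 0], [0, 0, 0], [0, 0, 0], [0, 0, 0], [0, 0, 0], [0, 0, 0]]'

```text
t: 15.45
eef_pos: [0.531, 0.0764, 0.2063]
ee_rot: [[-0.244, 0.875, 0.419], [0.438, 0.485, -0.757], [-0.866, -0.001, -0.501]]
contact_force: [0.2, -0.4, -2.0]
width: 0.129
```

```bash
python3 - <<'E'
from h import *
s=state();print(s['width'],s['contact_force'],s['eef_pos']);go([.5377,-.2793,.23],down(np.degrees(2.983)-90))
w=np.load('w5.npz');T=np.array([[52,30],[52,-30]])/1000
f=lambda a:((a[0]+.5)/3-.5+255,(a[1]+.5)/3-.5+60)
ob=np.array([f(a) for a in((126,226),(289,227),(122,231),(293,231))])
Pm=np.r_[np.c_[T,[.068]*2],np.c_[T,[.088]*2]]
q=least_squares(lambda p:(proj(w,rackpts(p,Pm))-ob).ravel(),[.537,-.28,2.98]);print('rack',q.x,abs(q.fun).max())
E
```

```text
0.12922554220787633 [ 0.18326991 -0.36970158 -2.04414479] [0.53102809 0.0764097  0.20634448]
dp [-4.444, -4.168, 6.507] twist [-0.8846, -0.4883, -0.2366]
rack [ 0.53728658 -0.2802548   2.97878626] 0.6689517853598659
```

Request:
apply_moves --dp '[[-0.22, -0.21, 0.33], [-0.62, -0.58, 0.91], [-1.1, -1.04, 1.63], [-1.6, -1.5, 2.34], [-2.1, -1.97, 3.07], [-2.6, -2.44, 3.8], [-3.1, -2.9, 4.54], [-3.6, -3.37, 5.27]]' --twist '[[-0.044, -0.024, -0.012], [-0.124, -0.068, -0.033], [-0.22, -0.121, -0.059], [-0.32, -0.176, -0.085], [-0.42, -0.231, -0.112], [-0.52, -0.286, -0.139], [-0.62, -0.341, -0.166], [-0.72, -0.396, -0.192]]'

```text
t: 16.25
eef_pos: [0.5359, -0.211, 0.2235]
ee_rot: [[-0.081, 0.314, 0.946], [0.067, 0.949, -0.309], [-0.994, 0.039, -0.098]]
contact_force: [-0.4, 0.0, -1.7]
width: 0.128
```

```bash
python3 -c "
from h import *
s=state();print(s['width'],s['eef_pos']);go([.5377,-.2793,.20],down(np.degrees(2.983)-90))"
```

```text
0.12753147367686982 [ 0.53585564 -0.21101292  0.2234742 ]
dp [0.465, -1.628, 0.628] twist [-0.1588, -0.0948, -0.0465]
```

Request:
apply_moves --dp '[[0.1, -0.45, 0.17], [0.22, -0.9, 0.34], [0.34, -1.3, 0.5], [0.46, -1.63, 0.63], [0.46, -1.63, 0.63], [0.46, -1.63, 0.63], [0.46, -1.63, 0.63], [0.46, -1.63, 0.63]]' --twist '[[-0.04, -0.024, -0.012], [-0.08, -0.048, -0.024], [-0.12, -0.072, -0.036], [-0.159, -0.095, -0.046], [-0.159, -0.095, -0.046], [-0.159, -0.095, -0.046], [-0.159, -0.095, -0.046], [-0.159, -0.095, -0.046]]'

```text
t: 17.05
eef_pos: [0.5389, -0.279, 0.2026]
ee_rot: [[0.003, 0.163, 0.987], [-0.001, 0.987, -0.163], [-1.0, -0.0, 0.003]]
contact_force: [-0.1, -0.6, -1.1]
width: 0.129
```

```bash
cat > hold.py <<'E'
from h import *
import cv2
from cell import camera
s=state();print(s['t'],s['eef_pos'],s['width'],s['contact_force'])
w=camera('wrist');np.savez('w7.npz',**w);s=state();Rr=s['ee_rot']
M=np.eye(4);M[:3,:3]=np.c_[-Rr[:,2],-Rr[:,1],-Rr[:,0]];M[:3,3]=s['eef_pos']+Rr[:,0]*.032
print('pred',proj(w,tf(M,HD))[:2].round(2).tolist())
E
python3 hold.py; python3 - <<'E'
from h import *
go([.5377,-.2793,.13],down(np.degrees(2.983)-90))
E
```

```text
17.05 [ 0.53888372 -0.27897503  0.20256248] 0.12948589174596356 [-0.07299518 -0.60409517 -1.11514489]
pred [[267.26, 163.61], [378.48, 163.55]]
dp [1.818, -0.008, -0.037] twist [-0.0047, 0.0031, 0.0007]
```

Request:
apply_moves --dp '[[0.3, -0.03, -0.03], [0.8, -0.03, -0.03], [1.3, -0.03, -0.03], [1.7, -0.03, -0.03], [1.85, -0.03, -0.03], [1.85, -0.03, -0.03], [1.85, -0.03, -0.03]]' --twist '[[-0.004, 0.003, 0], [-0.004, 0.003, 0], [-0.004, 0.003, 0], [-0.004, 0.003, 0], [-0.004, 0.003, 0], [-0.004, 0.003, 0], [-0.004, 0.003, 0]]'

```text
t: 17.8
eef_pos: [0.538, -0.2813, 0.129]
ee_rot: [[0.001, 0.159, 0.987], [-0.002, 0.987, -0.159], [-1.0, -0.001, 0.001]]
contact_force: [0.8, 0.1, -1.2]
width: 0.131
```

```bash
python3 - <<'E'
from h import *
import cv2
from cell import camera
s=state();print(s['t'],s['eef_pos'],s['width'],s['contact_force'])
w=camera('wrist');c=camera('scene');np.savez('p8w.npz',**w);np.savez('p8s.npz',**c);s=state();print(s['eef_pos'])
a=cv2.resize(w['image'][120:190,255:385],None,fx=6,fy=6,interpolation=cv2.INTER_CUBIC)
b=cv2.resize(c['image'][190:215,190:250],None,fx=6,fy=6,interpolation=cv2.INTER_CUBIC)
o=np.zeros((580,780,3),np.uint8);o[:420]=a;o[425:575,:360]=b
cv2.imwrite('pics/p8.png',np.clip(o[:,:,::-1]*1.3,0,255).astype(np.uint8))
Rr=s['ee_rot'];M=np.eye(4);M[:3,:3]=np.c_[-Rr[:,2],-Rr[:,1],-Rr[:,0]];M[:3,3]=s['eef_pos']+Rr[:,0]*.032
print('pred holes',((proj(w,tf(M,HD))[:2]-[255,120]+.5)*6-.5).round(1).tolist())
E
```

```text
17.8 [ 0.53795725 -0.28129386  0.1289765 ] 0.13073730120531385 [ 0.80442088  0.092455   -1.19195205]
[ 0.53821439 -0.28150824  0.12956769]
pred holes [[75.4, 267.0], [744.1, 266.7]]
```

View pics/p8.png

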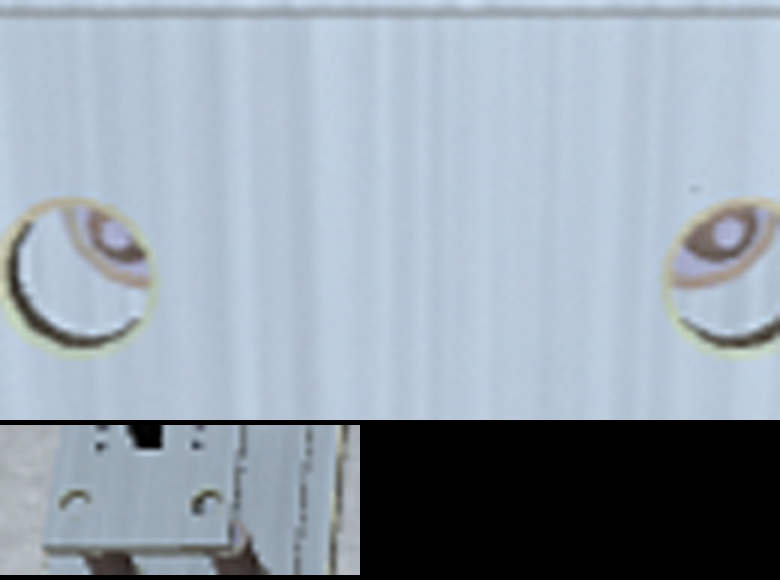

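```bash
python3 - <<'E'
from h import *
w=np.load('p8w.npz');c=np.load('p8s.npz');s=state();z=.1033
f=lambda a:((a[0]+.5)/6-.5+255,(a[1]+.5)/6-.5+120)
g=lambda a:((a[0]+.5)/6-.5+190,(a[1]-425+.5)/6-.5+190)
for ho,ti in (((80,277),(117,235)),((743,277),(728,233))):
    a=ray(w,f(ho),z);b=ray(w,f(ti),.088);print(a.round(4),b.round(4),((b-a)[:2]*1000).round(1))
for ho in ((76,500),(209,502)): print('scene hole',ray(c,g(ho),z).round(4))
c0=np.load('s3.npz')
for sh in ((546,294),(633,293)):
    print('scene post',ray(c0,((sh[0]-400+.5)/4-.5+170,(sh[1]+.5)/4-.5+135),.068).round(4))
E
```

```text
[ 0.4831 -0.3027  0.1033] [ 0.482  -0.3016  0.088 ] [-1.2  1.1]
[ 0.4926 -0.2438  0.1033] [ 0.4913 -0.2424  0.088 ] [-1.3  1.4]
scene hole [ 0.5862 -0.3192  0.1033]
scene hole [ 0.5972 -0.2598  0.1033]
scene post [ 0.5866 -0.3166  0.068 ]
scene post [ 0.5959 -0.2566  0.068 ]
```

Request:
apply_moves --dp '[[0.0, 0.04, -0.032], [0.1, 0.04, -0.032], [0.2, 0.04, -0.032], [0.3, 0.04, -0.032], [0.4, 0.04, -0.032], [0.48, 0.04, -0.032], [0.48, 0.04, -0.032]]' --twist '[[0, 0, 0], [0, 0, 0], [0, 0, 0], [0, 0, 0], [0, 0, 0], [0, 0, 0], [0, 0, 0]]'

```text
t: 18.6
eef_pos: [0.5363, -0.2791, 0.1087]
ee_rot: [[-0.001, 0.159, 0.987], [-0.0, 0.987, -0.159], [-1.0, -0.0, -0.001]]
contact_force: [-1.1, -0.3, -1.2]
width: 0.134
```

```bash
python3 - <<'E'
from h import *
import cv2
from cell import camera
s=state();print(s['t'],s['eef_pos'],s['width'],s['contact_force'])
w=camera('wrist');np.savez('p9w.npz',**w);s=state();print(s['eef_pos'],s['contact_force'])
a=cv2.resize(w['image'][120:190,255:385],None,fx=6,fy=6,interpolation=cv2.INTER_CUBIC)
cv2.imwrite('pics/p9.png',np.clip(a[:,:,::-1]*1.3,0,255).astype(np.uint8))
E
```

```text
18.6 [ 0.53625182 -0.2790598   0.1086787 ] 0.13438615087648306 [-1.05188836 -0.25515094 -1.24966194]
[ 0.53641903 -0.27919946  0.10899356] [-0.23858602  0.35338935 -2.06651206]
```

View pics/p9.png

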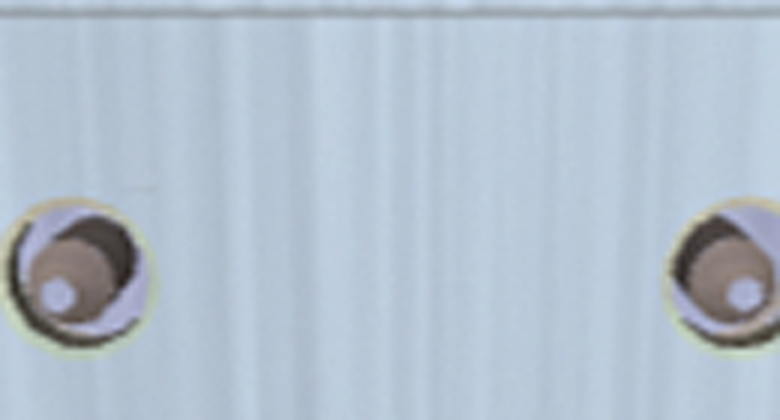

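```bash
python3 - <<'E'
from h import *
w=np.load('p9w.npz');f=lambda a:((a[0]+.5)/6-.5+255,(a[1]+.5)/6-.5+120)
for ho,ti in (((80,277),(58,294)),((743,277),(745,292))):
    a=ray(w,f(ho),.0828);b=ray(w,f(ti),.088);print(((b-a)[:2]*1000).round(1))
E
```

```text
[ 0.4 -1.1]
[ 0.2 -0.8]
```

Both near posts are inside their holes, with about 1 mm of offset and the tips at (58,294) and (745,292). A small correction, then lower to the shoulders.

Request:
apply_moves --dp '[[0, -0.02, 0.01], [0.05, -0.02, 0.01], [0.1, -0.02, 0.01], [0.14, -0.02, 0.01], [0.18, -0.02, 0.01], [0.18, -0.02, 0.01]]' --twist '[[0, 0, 0], [0, 0, 0], [0, 0, 0], [0, 0, 0], [0, 0, 0], [0, 0, 0]]'

```text
t: 19.25
eef_pos: [0.5367, -0.28, 0.102]
ee_rot: [[-0.0, 0.159, 0.987], [-0.001, 0.987, -0.159], [-1.0, -0.001, -0.0]]
contact_force: [0.2, -0.6, -2.5]
width: 0.127
```

Request:
apply_moves --dp '[[0.02, 0, 0], [0.04, 0, 0], [0.05, 0, 0], [0.05, 0, 0]]' --twist '[[0, 0, 0], [0, 0, 0], [0, 0, 0], [0, 0, 0]]'

```text
t: 19.65
eef_pos: [0.5368, -0.2802, 0.1002]
ee_rot: [[0.0, 0.159, 0.987], [-0.001, 0.987, -0.159], [-1.0, -0.001, 0.0]]
contact_force: [0.3, 0.1, -2.7]
width: 0.129
```

Request:
apply_moves --dp '[[0.02, 0, 0], [0.04, 0, 0], [0.04, 0, 0]]' --twist '[[0, 0, 0], [0, 0, 0], [0, 0, 0]]'

```text
t: 19.95
eef_pos: [0.537, -0.2803, 0.0994]
ee_rot: [[0.0, 0.159, 0.987], [-0.001, 0.987, -0.159], [-1.0, -0.001, 0.001]]
contact_force: [-1.1, 0.5, 3.7]
width: 0.13
```

Request:
apply_moves --dp '[[0.015, 0, 0], [0.02, 0, 0], [0.02, 0, 0]]' --twist '[[0, 0, 0], [0, 0, 0], [0, 0, 0]]'

```text
t: 20.25
eef_pos: [0.537, -0.2803, 0.0994]
ee_rot: [[0.001, 0.159, 0.987], [-0.002, 0.987, -0.159], [-1.0, -0.001, 0.001]]
contact_force: [-2.9, 1.0, 8.8]
width: 0.129
```

Firm contact at 8.8 N with the height unchanged, so the deck is on the shoulders. Releasing and retreating.

Request:
apply_moves --dp '[[-0.02, 0, 0], [-0.02, 0, 0], [-0.02, 0, 0], [-0.02, 0, 0], [-0.02, 0, 0], [-0.02, 0, 0], [-0.02, 0, 0], [-0.02, 0, 0]]' --twist '[[0, 0, 0], [0, 0, 0], [0, 0, 0], [0, 0, 0], [0, 0, 0], [0, 0, 0], [0, 0, 0], [0, 0, 0]]' --claw 0

```text
t: 21.05
eef_pos: [0.5369, -0.2802, 0.0986]
ee_rot: [[0.0, 0.159, 0.987], [-0.001, 0.987, -0.159], [-1.0, -0.001, 0.0]]
contact_force: [-0.3, 0.1, -0.1]
width: 1.002
```

Request:
apply_moves --dp '[[-0.6, 0, 0], [-1.5, 0, 0], [-2.5, 0, 0], [-3.5, 0, 0], [-4.5, 0, 0], [-5.0, 0, 0], [-5.0, 0, 0], [-5.0, 0, 0]]' --twist '[[0, 0, 0], [0, 0, 0], [0, 0, 0], [0, 0, 0], [0, 0, 0], [0, 0, 0], [0, 0, 0], [0, 0, 0]]'

```text
t: 21.85
eef_pos: [0.5365, -0.2797, 0.2984]
ee_rot: [[-0.0, 0.159, 0.987], [-0.001, 0.987, -0.159], [-1.0, -0.001, 0.0]]
contact_force: [-0.5, -0.0, -0.7]
width: 1.001
```

```bash
python3 - <<'E'
from h import *
import cv2
from cell import camera
s=state();print(s['t'],s['eef_pos'],s['contact_force'])
w=camera('wrist');c=camera('scene');np.savez('w10.npz',**w)
a=cv2.resize(w['image'][80:240,255:385],None,fx=3,fy=3,interpolation=cv2.INTER_CUBIC)
b=cv2.resize(c['image'][150:245,170:270],None,fx=4,fy=4,interpolation=cv2.INTER_CUBIC)
o=np.zeros((480,800,3),np.uint8);o[:,:390]=a;o[:380,400:]=b
cv2.imwrite('pics/p10.png',np.clip(o[:,:,::-1]*1.2,0,255).astype(np.uint8))
P=np.array([[52,30],[52,-30],[-52,30],[-52,-30]])/1000
for z in(.074,.088):print(((proj(w,rackpts([.537,-.2801,2.983],np.c_[P,[z]*4]))-[255,80]+.5)*3-.5).round(0).tolist())
g0=np.load('scene0.npz')['image'].astype(int);d=abs(c['image'].astype(int)-g0).max(2)
for n,(u,v) in dict(bottle=(321,262),bowl=(146,193),bin=(474,147)).items():print(n,'changed px',(d[v-28:v+28,u-28:u+28]>40).sum())
E
```

```text
21.85 [ 0.5365268  -0.27969297  0.29844663] [-0.52969433 -0.02791036 -0.68092822]
[[129.0, 165.0], [280.0, 165.0], [136.0, 410.0], [274.0, 410.0]]
[[126.0, 168.0], [283.0, 168.0], [134.0, 422.0], [277.0, 421.0]]
bottle changed px 0
bowl changed px 0
bin changed px 0
```

View pics/p10.png

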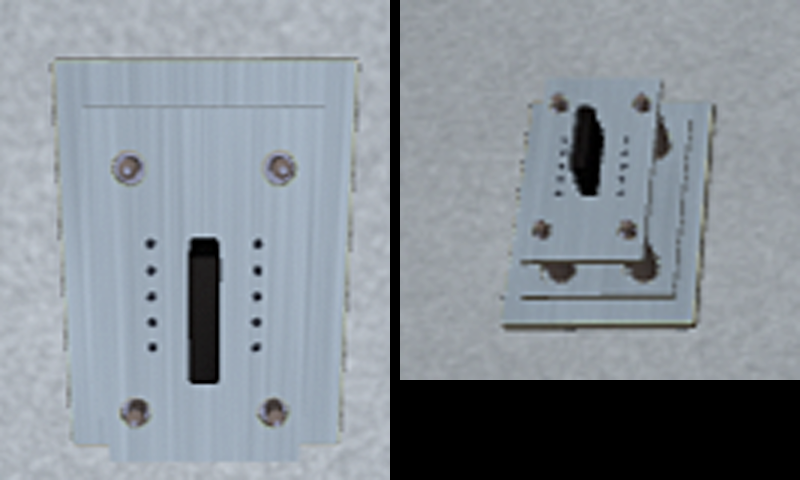

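All four tips show through the narrow deck's holes, at (128,167), (281,167), (135,412) and (273,412), which matches the model. Both decks are seated, so I'm handing in.

```bash
python3 -c "
from cell import close_job
print(close_job())"
```

```text
the job is handed in; nothing more can be done
None
```

Both decks are on the rack and released, and the job is handed in at about 22 s of the 64 s allowed. The hand-in gave no verdict. I lifted the wide deck off the stand, lowered it over the four posts until it touched the base at about 8 N, and let go. I then did the same with the narrow deck, down to the shoulders at about 9 N.

**Last checks:**
- **Seating:** The final wrist and scene pictures show both decks flat and centred. All four tips come through the narrow deck's holes within 1–2 pixels of where the model puts them, in a picture enlarged three times.
- **Heights:** I judged these from contact. The tool's height at contact differed by 56.7 mm between the two decks, against the 56 mm expected.
- **Bystanders:** The bottle, bowl and bin show no changed pixels between the first and last scene pictures.
- **Robot:** The gripper is open, about 0.2 m above the deck, and touching nothing.

**Disagreement:** The scene camera first put the rack about 5 mm further out in x than the wrist camera did. The held deck matched the wrist camera to about 1 pixel, so I relied on it. I made the final corrections by comparing the holes and posts directly in the pictures.

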